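# Roll a long hex nut yellow flat up and set it in the labelling jig

### The job

The long hex nut with one yellow flat must get its shelf label on that flat. Roll the nut over until the yellow flat faces up, and leave it lying flat on the jig plate, lengthways and snug against the blue fence, in the middle of the white zone. Let go of it, do not drop or bang it onto the jig, and leave the plain nut, the washer and the other things on the bench where they are.

Things in the scene. Friction and masses are not known exactly. Their poses are not given: they have to be found in the camera images.
- nut: Long steel hex nut: solid hexagonal prism 36 mm across flats, 60 mm long, about 0.35 kg. Origin: its centre. x: along its length; z: out through the yellow flat (opposite flat: blue stripe; other four bare). Starts lying on a flat on the mat, yellow 120 degrees away from up, to either side, so slanting down. Pinched across its side corners it twists and slips; its two ends are square.
- mat: The fixed black rubber mat on which the nuts start: 280 (x) x 260 (y) x 3 mm. Origin: centre of its underside, at bench height. A nut lying flat on it has its centre 21 mm above the bench.
- jig: Fixed labelling jig: dark steel plate 200 (x) x 260 (y) x 8 mm. Origin: centre of its underside, at bench height; z up. A rigid blue fence 200 mm long, 12 mm thick, 22 mm high above the plate stands along y; its contact face, at x = +60.8 mm, looks to -x. A flat white zone 120 mm long is painted along the fence, centred at y = 0.
- bay (a point): Point on the jig where the nut's centre belongs: at jig x = 40, y = 0, z = 26 mm (18 mm above the plate, 20.8 mm from the fence face). Axes as the jig's.
- plain_nut: A bystander: an identical long hex nut without colour, lying on the mat; leave it alone. Origin: its centre.
- washer: A bystander: flat steel washer 44 mm across, 5 mm thick, on the mat. Origin: centre of its underside.
- tray_cup: A bystander: blue plastic cup, 70 mm across, 60 mm high, on the bench. Origin: centre of its underside.
- wrench: A bystander: wrench lying on the bench off to the left. Origin: underside.
- spray: A bystander: white bottle 54 mm across, 160 mm high, on the left. Origin: centre of its underside.

How it is judged:
By the outcome, as a careful person would: the job done as asked, in the order asked, and still so for the second after the job is handed in, with the robot touching nothing.
It also fails if it takes over 58 s, if anything falls off the work surface, if the arm or the gripper's body presses on something with over 40 N, if the wrist force passes 120 N, or if a joint passes its speed limit or range.

### The arm

A 6-joint arm with a two-finger parallel gripper is mounted at the origin on the work surface. World frame = base frame: x ahead of the robot, y to its left, z up, the work surface at z = 0. Lengths are in m, angles in rad, forces in N, time in s.
With the tool pointing down it reaches from about 0.35 to 0.975 m from the base axis. Payload 4.9 kg.
Tool frame: the origin (TCP) lies between the finger pads; the fingertips stand 19 mm ahead of it and the grasp point (between the pads) is the TCP; z points along the fingers, y is the line along which they close (so a half turn about z gives the same grasp; the last joint's range is limited). The gripper opens to 85 mm and grips with 20 to 120 N. Pads are 22 mm wide; open, the fingers measure 114 mm over their backs; the gripper's body (76 mm by 85 mm) begins 54 mm behind the grasp point. The pads swing forward as they close: fully open they stand 13 mm farther back than shut.
Start: joints at [1.114, 0.053, 1.613, -0, 1.476, -0.119], TCP at [0.207, 0.59, 0.25] pointing down, gripper open.
Joint ranges: [-3.01, 3.01], [-1.01, 2.22], [0.06, 2.58], [-1.02, 4.17], [0.09, 2.62], [-3.14, 3.14]. Speed limits (rad/s): [2.57, 2.57, 3.14, 3.14, 3.14, 3.14].

### API

Orientations are given as a rotation vector (axis times angle).
In Python, from station import ctrl gives the robot as it stands. The module is installed in compiled form; this text tells all that it offers.
- The arm moves only by the tool servo_tool, never from a script. Its argument "increments" is a list that holds one entry, the list of rows, each a list of 5 numbers: the finger opening in cm, from 0 to 8.54, then the shift along the tool's x, y, z in cm, then the turn about the tool's z in degrees. A call has 1 to 5 rows; each row is the pose to reach, as a shift and turn from the pose commanded when the call began, along the tool's axes at that moment; what a row does not reach only later rows make up. A row lasts 1/10 s, in which the tool goes at most 50 mm and 8.59 degrees, less where a joint would pass 70% of its speed; a pose out of reach is approached as far as the arm can. A call with a gripper value outside its range is refused whole. The fingers move at their own pace and stop on an object; "newtons" is the grip in N (left out, the last holds). Time passes only in rows, so rows that repeat a pose let the fingers close. It gives the time, the measured TCP pose, the force, the opening and the grip force at its end, in the units of the state.
- ctrl.get_obs(): the state, without advancing time (a new reading comes with each control period).
- ctrl.get_image(name): name is "scene" or "top"; returns a dict with "img" (480x640x3 uint8, red, green, blue), "fx", "fy", "cx", "cy" (pixels), "k1" (the pictures are not rectified: a ray, as slopes to the right and down, at radius r is drawn at 1 + k1 r^2 times it, then the intrinsics apply), "rvec" (rotation vector, rad) and "tvec" (3), from world to camera coordinates, as OpenCV has them. Camera axes: x right, y down, z forward; pixel columns grow to the right and rows downward; lengths in m; the calibration is good to about 2 mm. A picture is of the moment at which its call begins. There is no depth.
- ctrl.finish_job(): hands the job in; it is judged then, once.
The state is a dict: "t": time; "q": joint angles; "dq": joint speeds; "effort": joint torques, N m; "tool_pos": TCP position; "tool_rot": TCP orientation; "contact_force": force on the tool from outside, world axes, zero at the start; "wrist_torque": the same for the moment, N m; "opening": finger opening in m; "grip_force": force on a finger pad.
Only numpy, scipy, OpenCV 4.12 (cv2) and the standard library are available. Lean on these libraries where they do the work, as an engineer would, in place of code of your own. Each camera call takes 0.05 s, during which the arm holds its last target. There are 200 camera calls.

## Working session

There is one attempt and no reset: what is moved stays moved. The work goes in short steps, Python scripts to look and compute and a tool call to move; the robot and the scene stay as the last step left them, time stands still between calls to the robot, and variables do not carry over. Pictures are saved under pics/ and viewed, at most 10 in all, crops included, and the job is handed in when it is done.

Besides the shell and the picture viewer there is one more tool, called after "Request:" in YAML: its name, and indented under it one key for each argument. servo_tool: Moves the arm, as the interface text tells. Its arguments: {"type":"object","properties":{"increments":{"type":"array"},"newtons":{"type":"number"}},"required":["increments"]}

```bash
mkdir -p pics
cat > h.py <<'E'
import numpy as np, cv2
from station import ctrl
def grab(n,f=None):
    d=ctrl.get_image(n)
    if f: cv2.imwrite('pics/'+f,d['img'][:,:,::-1])
    return d
def ray(d,u,v):
    x,y=(u-d['cx'])/d['fx'],(v-d['cy'])/d['fy']
    a,b=x,y
    for _ in range(20):
        s=1+d['k1']*(a*a+b*b); a,b=x/s,y/s
    R=cv2.Rodrigues(np.array(d['rvec'],float))[0]; t=np.array(d['tvec'],float).ravel()
    return -R.T@t, R.T@np.array([a,b,1])
def onz(d,u,v,z):
    c,r=ray(d,u,v); return c+r*(z-c[2])/r[2]
def pix(d,p):
    R=cv2.Rodrigues(np.array(d['rvec'],float))[0]; q=R@np.array(p)+np.array(d['tvec']).ravel()
    a,b=q[:2]/q[2]; s=1+d['k1']*(a*a+b*b); return a*s*d['fx']+d['cx'],b*s*d['fy']+d['cy']
E
python3 - <<'E'
from h import *
for n in('top','scene'):
    d=grab(n,n+'0.png'); print(n,ray(d,320,240))
print(ctrl.get_obs())
E
```

```text
top (array([0.37749027, 0.11906948, 1.31048411]), array([ 0.17316915, -0.01713316, -0.98487108]))
scene (array([1.10155988, 0.84681055, 0.71910263]), array([-0.47457869, -0.64288286, -0.60129618]))
{'t': 0.1, 'q': array([ 1.11401947e+00,  5.33637113e-02,  1.61415418e+00,  1.69011093e-05,
        1.47599753e+00, -1.19001763e-01]), 'dq': array([ 0.00171858, -0.00250805, -0.00192605,  0.00072184,  0.00069433,
        0.00039374]), 'effort': array([ 2.33782466e-04, -3.94902313e+01, -3.71362209e+01, -9.46590330e-05,
        3.94469389e-03,  5.43695052e-06]), 'tool_pos': array([0.20688105, 0.58921027, 0.24914224]), 'tool_rot': array([-5.27965006e-01, -3.09633942e+00,  2.88795356e-03]), 'contact_force': array([ 0.10634764,  0.27174019, -0.21424002]), 'wrist_torque': array([-0.03217248, -0.01602926, -0.01223574]), 'grip_force': 0.0, 'opening': 0.08533107458208332}
```

View pics/top0.png

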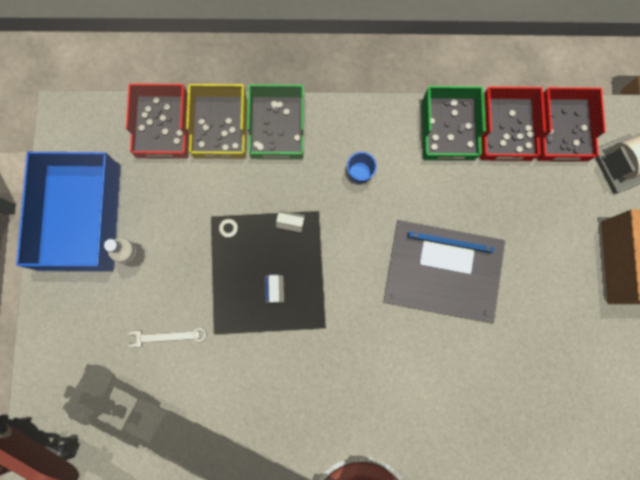

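View pics/scene0.png

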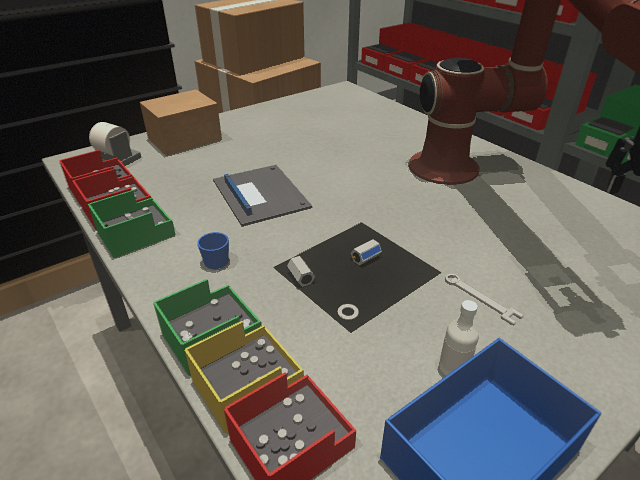

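The top view shows the mat at about (268,272). The target nut is at (274,289), with its blue stripe to the left (+y, slanting up), so yellow faces down on the -y side. It needs to roll 120° toward +y, which is two flats. The plain nut is at (290,222), the washer at (228,228), the jig at (445,270), the fence from (408,235) to (493,248), and the white zone at (447,257). The scene view agrees, with the blue stripe showing at (367,251).

```bash
cat >> h.py <<'E'
def quad(d,m,z):
    c=max(cv2.findContours(m.astype(np.uint8),0,2)[0],key=cv2.contourArea)[:,0]
    p=np.array([onz(d,u,v,z)[:2] for u,v in c.astype(float)])
    r=cv2.minAreaRect((p*1000).astype(np.float32))   # mm
    b=cv2.boxPoints(r); e=b[1]-b[0],b[2]-b[1]; e=max(e,key=np.linalg.norm)
    return np.round(r[0],1),np.round(sorted(r[1]),1),round(np.degrees(np.arctan2(e[1],e[0]))%180,1)
def box(s,u0,v0,u1,v1):
    m=np.zeros(s,bool); m[v0:v1,u0:u1]=1; return m
E
python3 - <<'E'
from h import *
d=grab('top'); im=d['img'].astype(int); R,G,B=im[...,0],im[...,1],im[...,2]; s=R.shape
cv2.imwrite('pics/crop1.png',cv2.resize(d['img'][210:330,200:330,::-1],None,fx=5,fy=5,interpolation=0))
N=box(s,245,260,305,315); print(im[289,262:288].tolist())
print('nut all z.02',quad(d,N&(im.max(2)>70),.021))
print('nut top',quad(d,N&(R>120),.039))
J=box(s,380,215,510,325)
print('zone',quad(d,J&(R>150)&(abs(R-B)<60)&box(s,415,238,480,278),.008))
print('fence',quad(d,J&(B-R>40),.030))
print('mat',quad(d,box(s,205,205,330,340)&(im.max(2)<50),.003))
o=ctrl.get_obs(); print(np.round(cv2.Rodrigues(o['tool_rot'])[0],3))
E
```

```text
[[61, 59, 55], [60, 60, 57], [66, 67, 72], [67, 77, 96], [65, 82, 120], [74, 93, 133], [118, 131, 152], [173, 183, 185], [211, 217, 213], [220, 225, 220], [222, 227, 222], [221, 226, 222], [222, 227, 221], [221, 226, 221], [219, 224, 219], [214, 219, 214], [192, 196, 186], [163, 162, 152], [147, 143, 131], [141, 137, 126], [132, 128, 116], [108, 105, 96], [79, 77, 71], [61, 61, 55], [60, 59, 54], [58, 57, 53]]
nut all z.02 (array([491.2, 202.3]), array([46.3, 69.4]), np.float32(0.9))
nut top (array([488.5, 198.8]), array([31.9, 61.5]), np.float32(0.9))
zone (array([ 567.7, -202.2]), array([ 58.7, 123.2]), np.float32(79.5))
fence (array([ 601.5, -207.4]), array([ 13.9, 162.4]), np.float32(79.5))Traceback (most recent call last):
  File "<stdin>", line 10, in <module>
  File "h.py", line 20, in quad
    c=max(cv2.findContours(m.astype(np.uint8),0,2)[0],key=cv2.contourArea)[:,0]
      ~~~^^^^^^^^^^^^^^^^^^^^^^^^^^^^^^^^^^^^^^^^^^^^^^^^^^^^^^^^^^^^^^^^^
ValueError: max() iterable argument is empty
```

View pics/crop1.png

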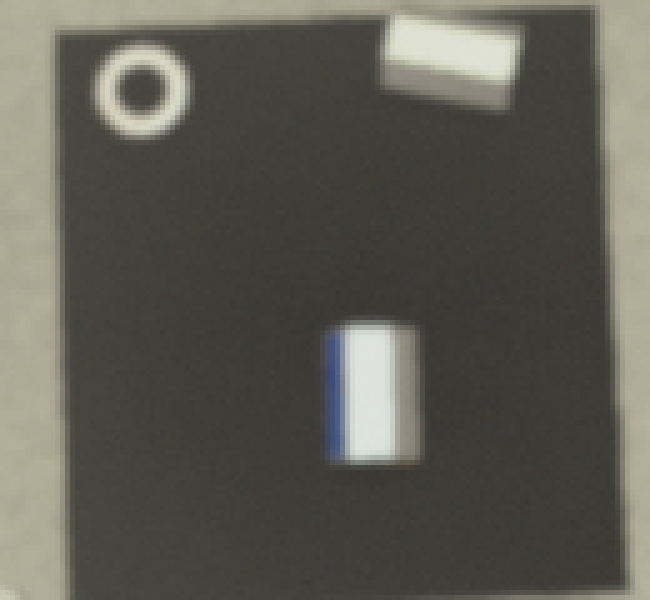

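The crop shows the nut lying along x at about image column 274, row 289. The blue flat is on its left and a grey bare flat on its right.

Run:
```python
from h import *
d=grab('top'); im=d['img'].astype(int); R,G,B=im[...,0],im[...,1],im[...,2]; s=R.shape
N=box(s,245,260,305,315)
print('nut top',quad(d,N&(R>185),.039))
J=box(s,380,215,510,325)
for t in(12,20,30): print('fence',quad(d,J&(B-R>t),.030))
for t in(90,110): print('mat',quad(d,box(s,205,205,330,340)&(im.max(2)<t),.003))
m=box(s,375,210,515,330)&(im.max(2)<125); m=cv2.morphologyEx((m|(J&(B-R>12))|box(s,415,238,480,278)).astype(np.uint8),cv2.MORPH_CLOSE,np.ones((5,5)))
print('plate',quad(d,m,.008))
# predicted subpixel check of nut column/row profile
r=R[289,255:295]; c=R[262:316,273]; 
def cr(a,t):return [i+(t-a[i])/(a[i+1]-a[i]) for i in range(len(a)-1) if (a[i]-t)*(a[i+1]-t)<0]
print('cols',[255+x for x in cr(r,185)],[255+x for x in cr(r,95)],'rows',[262+x for x in cr(c,140)])
for u in (255+cr(r,185)[0],255+cr(r,185)[-1]): print(onz(d,u,289,.039))
for v in (262+cr(c,140)[0],262+cr(c,140)[-1]): print(onz(d,273,v,.039))
o=ctrl.get_obs(); print(np.round(cv2.Rodrigues(o['tool_rot'])[0],3))
```

```text
nut top (array([488.5, 202.2]), array([20.5, 56.9]), np.float32(1.0))
fence (array([ 601.4, -207.7]), array([ 18.1, 203.5]), np.float32(79.6))
fence (array([ 601.4, -207.8]), array([ 16.7, 202.8]), np.float32(79.5))
fence (array([ 601.2, -208.7]), array([ 15.4, 165. ]), np.float32(79.6))
mat (array([531.9, 220.2]), array([255.5, 275.4]), np.float32(3.6))
mat (array([532.2, 220.8]), array([257.7, 277.1]), np.float32(3.5))
plate (array([ 535.4, -194.5]), array([197.7, 257.2]), np.float32(79.6))
cols [np.float64(269.3333333333333), np.float64(278.2142857142857)] [np.float64(267.46666666666664), np.float64(283.4)] rows [np.float64(274.48148148148147), np.float64(301.7)]
[0.48711292 0.21161504 0.039     ]
[0.48725843 0.19143356 0.039     ]
[0.52033329 0.20388821 0.039     ]
[0.45839623 0.20275852 0.039     ]
[[-0.943  0.331 -0.001]
 [ 0.331  0.943 -0.001]
 [ 0.    -0.001 -1.   ]]
```

```bash
cat >> h.py <<'E'
def go(x,y,z,a):  # needed shift (tool axes, cm) and turn (deg) to world target (mm), tool-y heading a deg
    o=ctrl.get_obs(); T=cv2.Rodrigues(o['tool_rot'])[0]
    s=T.T@(np.array([x,y,z])/1000-o['tool_pos'])*100
    h=np.degrees(np.arctan2(T[1,1],T[0,1]))
    print('t',round(o['t'],2),'pos',np.round(o['tool_pos']*1000,1),'head',round(h,1),'shift',np.round(s,2),'turn',round(h-a,1),'F',np.round(o['contact_force'],1),'q6',round(o['q'][5],2),'open',round(o['opening']*1000,1))
E
python3 -c "
from h import *
go(489,202,150,91)"
```

```text
t 0.2 pos [207.  589.4 249.5] head 70.6 shift [-39.45 -27.19   9.98] turn -20.4 F [ 0.4  0.1 -0.5] q6 -0.12 open 85.7
```

Request:
servo_tool:
  increments:
    - [[8.5, -7.9, -5.4, 0, -4], [8.5, -15.8, -10.9, 0, -8], [8.5, -23.6, -16.3, 2, -12], [8.5, -31.5, -21.8, 6, -16], [8.5, -39.4, -27.2, 10, -20.3]]

```text
t: 0.7
tool_pos: [0.353, 0.389, 0.2197]
tool_rot: [-0.031, 3.14, 0.002]
contact_force: [0.3, -0.6, -0.3]
opening: 0.0851
grip_force: 0.0
```

```bash
python3 -c "
from h import *
go(489,202,150,91)"
```

```text
t 0.7 pos [353.  389.  219.7] head 91.1 shift [-13.21 -18.98   6.97] turn 0.1 F [ 0.3 -0.6 -0.3] q6 -0.9 open 85.1
```

Request:
servo_tool:
  increments:
    - [[8.5, -13.2, -19, 7, 0], [8.5, -13.2, -19, 7, 0], [8.5, -13.2, -19, 7, 0], [8.5, -13.2, -19, 7, 0], [8.5, -13.2, -19, 7, 0]]

```text
t: 1.2
tool_pos: [0.4879, 0.2004, 0.1485]
tool_rot: [0.024, -3.141, 0.0]
contact_force: [-0.2, 0.2, 0.4]
opening: 0.0849
grip_force: 0.0
```

Run:
```python
from h import *
go(489,202,19,91)
d=grab('scene'); cv2.imwrite('pics/s1.png',cv2.resize(d['img'][130:330,260:460,::-1],None,fx=3,fy=3))
```

```text
t 1.2 pos [487.9 200.4 148.5] head 90.9 shift [-0.12  0.16 12.95] turn -0.1 F [-0.2  0.2  0.4] q6 -1.34 open 84.9
```

View pics/s1.png

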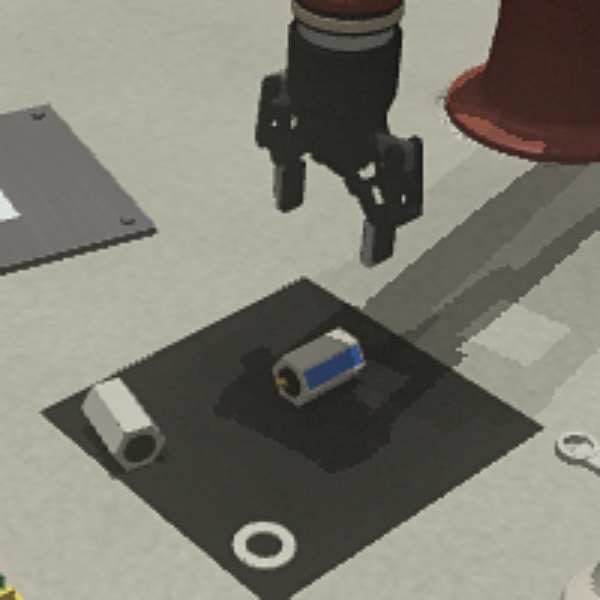

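The crop shows the fingers straddling the nut at (320,365) across its sides, with the blue stripe facing the camera (+y). I'll go down, then push toward +y.

Request:
servo_tool:
  increments:
    - [[8.5, -0.1, 0, 4.5, 0], [8.5, -0.1, 0, 9, 0], [8.5, -0.1, 0, 11.5, 0], [8.5, -0.1, 0, 12.9, 0], [8.5, -0.1, 1.2, 12.9, 0]]

```text
t: 1.75
tool_pos: [0.4863, 0.2139, 0.0182]
tool_rot: [0.023, -3.137, 0.002]
contact_force: [0.2, 0.6, -0.5]
opening: 0.0851
grip_force: 0.0
```

Request:
servo_tool:
  increments:
    - [[8.5, 0, 0.3, 0, 0], [8.5, 0, 0.6, 0, 0], [8.5, 0, 0.8, 0, 0], [8.5, 0, 1.0, 0, 0], [8.5, 0, 1.1, 0, 0]]

```text
t: 2.25
tool_pos: [0.489, 0.2255, 0.0218]
tool_rot: [-0.027, 3.139, -0.001]
contact_force: [0.5, -5.0, 3.9]
opening: 0.0848
grip_force: 2.5
```

Run:
```python
from h import *
go(489,223,19,91)
d=grab('scene'); cv2.imwrite('pics/s2.png',cv2.resize(d['img'][180:300,310:430,::-1],None,fx=5,fy=5))
```

```text
t 2.25 pos [489.  225.5  21.8] head 91.0 shift [ 0.   -0.25  0.28] turn -0.0 F [ 0.5 -5.   3.9] q6 -1.29 open 84.8
```

View pics/s2.png

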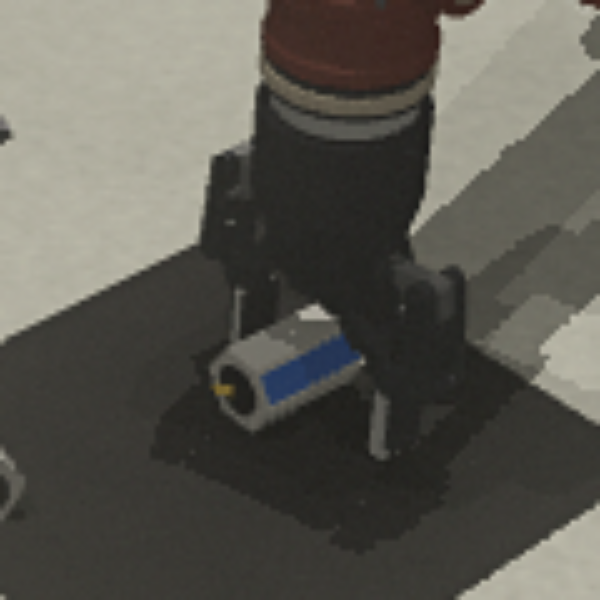

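The crop shows the rear pad against the nut at (280,370) and the nut still flat. The mat holds it at 5 N, so I'll tip it along an arc.

Request:
servo_tool:
  increments:
    - [[8.5, 0, 0.3, -0.25, 0], [8.5, 0, 0.5, -0.5, 0], [8.5, 0, 0.75, -0.75, 0], [8.5, 0, 1.0, -1.0, 0], [8.5, 0, 1.25, -1.2, 0]]

```text
t: 2.8
tool_pos: [0.4873, 0.2388, 0.0324]
tool_rot: [0.026, -3.141, -0.002]
contact_force: [0.6, -0.7, 0.4]
opening: 0.0852
grip_force: 0.1
```

Run:
```python
from h import *
go(489,223,19,91)
d=grab('scene'); cv2.imwrite('pics/s3.png',cv2.resize(d['img'][180:300,310:430,::-1],None,fx=5,fy=5))
```

```text
t 2.8 pos [487.3 238.8  32.4] head 90.9 shift [-0.15 -1.59  1.34] turn -0.1 F [ 0.6 -0.7  0.4] q6 -1.27 open 85.2
```

View pics/s3.png

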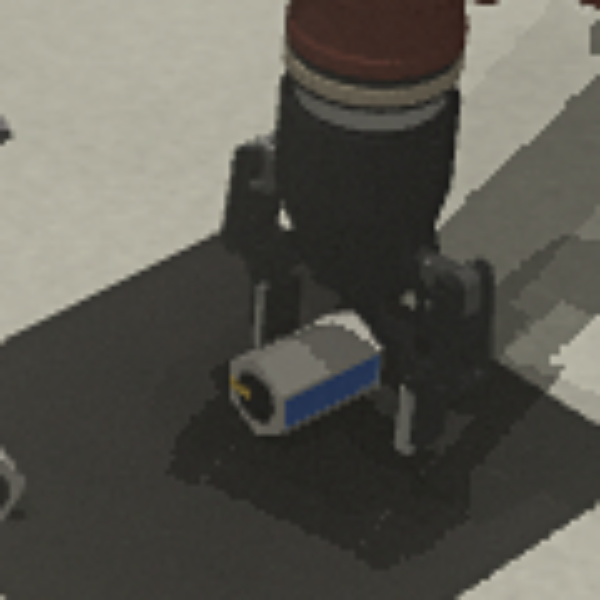

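The nut is tipped about 25–30°: its blue flat is now near vertical at (335,390). I'll push on over the balance point.

Request:
servo_tool:
  increments:
    - [[8.5, 0, 0.3, -0.1, 0], [8.5, 0, 0.6, -0.1, 0], [8.5, 0, 0.9, -0.1, 0], [8.5, 0, 1.1, -0.1, 0], [8.5, 0, 1.1, -0.1, 0]]

```text
t: 3.35
tool_pos: [0.4872, 0.2495, 0.0332]
tool_rot: [0.026, -3.141, -0.0]
contact_force: [0.0, -0.2, 0.6]
opening: 0.085
grip_force: 0.0
```

Run:
```python
from h import *
go(489,223,19,91)
d=grab('scene'); cv2.imwrite('pics/s4.png',cv2.resize(d['img'][180:300,310:430,::-1],None,fx=5,fy=5))
```

```text
t 3.35 pos [487.2 249.5  33.2] head 91.0 shift [-0.13 -2.65  1.42] turn -0.0 F [ 0.  -0.2  0.6] q6 -1.25 open 85.0
```

View pics/s4.png

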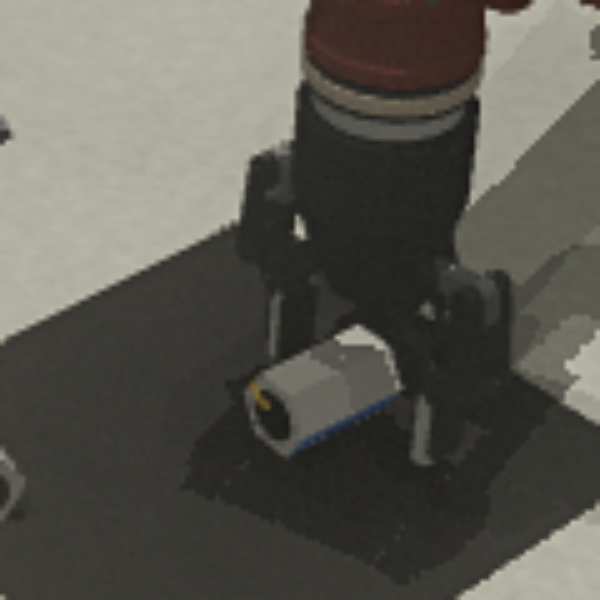

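First roll is done: blue now slants down on the +y side and the yellow end mark is at the upper left (258,395). I'll back off, lower and repeat.

Request:
servo_tool:
  increments:
    - [[8.5, 0, -1.0, 0, 0], [8.5, 0, -1.3, 0.4, 0], [8.5, 0, -1.3, 1.4, 0], [8.5, 0, -0.8, 1.4, 0], [8.5, 0, -0.4, 1.4, 0]]

```text
t: 3.9
tool_pos: [0.4869, 0.2452, 0.0186]
tool_rot: [0.025, -3.14, 0.0]
contact_force: [-0.9, -0.0, -0.5]
opening: 0.0852
grip_force: 0.0
```

Request:
servo_tool:
  increments:
    - [[8.5, 0, 0.2, 0, 0], [8.5, 0, 0.3, 0, 0], [8.5, 0, 0.3, 0, 0]]

```text
t: 4.2
tool_pos: [0.4875, 0.2485, 0.0196]
tool_rot: [-0.027, 3.141, 0.0]
contact_force: [-0.7, 0.7, 0.2]
opening: 0.0847
grip_force: 0.0
```

Request:
servo_tool:
  increments:
    - [[8.5, 0, 0.1, 0, 0], [8.5, 0, 0.15, 0, 0], [8.5, 0, 0.2, 0, 0]]

```text
t: 4.5
tool_pos: [0.4876, 0.2498, 0.0195]
tool_rot: [-0.026, 3.141, -0.001]
contact_force: [0.2, -3.1, 0.4]
opening: 0.0851
grip_force: 1.4
```

Run:
```python
from h import *
go(489,223,19,91)
```

```text
t 4.5 pos [487.6 249.8  19.5] head 90.9 shift [-0.1  -2.68  0.05] turn -0.1 F [ 0.2 -3.1  0.4] q6 -1.25 open 85.1
```

Contact at 3 N. Same arc again.

Request:
servo_tool:
  increments:
    - [[8.5, 0, 0.35, -0.25, 0], [8.5, 0, 0.6, -0.5, 0], [8.5, 0, 0.85, -0.8, 0], [8.5, 0, 1.1, -1.05, 0], [8.5, 0, 1.35, -1.3, 0]]

```text
t: 5.0
tool_pos: [0.487, 0.2644, 0.0326]
tool_rot: [-0.026, 3.141, 0.002]
contact_force: [0.5, -0.3, -0.1]
opening: 0.085
grip_force: 0.0
```

Request:
servo_tool:
  increments:
    - [[8.5, 0, 0.3, -0.1, 0], [8.5, 0, 0.6, -0.1, 0], [8.5, 0, 0.9, -0.1, 0], [8.5, 0, 1.1, -0.1, 0], [8.5, 0, 1.1, -0.1, 0]]

```text
t: 5.5
tool_pos: [0.4868, 0.2749, 0.0332]
tool_rot: [0.027, -3.141, 0.0]
contact_force: [0.5, 0.8, -0.2]
opening: 0.0846
grip_force: 0.0
```

Run:
```python
from h import *
go(489,260,150,91)
d=grab('scene'); cv2.imwrite('pics/s5.png',cv2.resize(d['img'][180:300,310:430,::-1],None,fx=5,fy=5))
```

```text
t 5.5 pos [486.8 274.9  33.2] head 91.0 shift [ -0.19  -1.49 -11.68] turn -0.0 F [ 0.5  0.8 -0.2] q6 -1.21 open 84.6
```

View pics/s5.png

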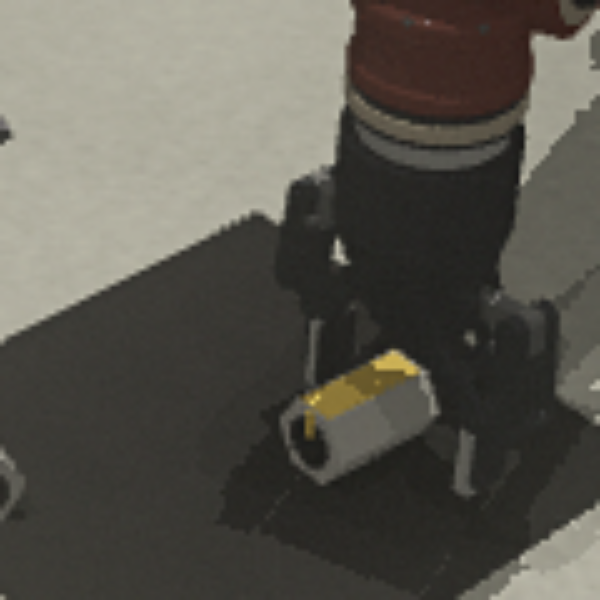

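The yellow flat is up (365,385). I'll lift, step aside, turn 90° and measure from the top.

Request:
servo_tool:
  increments:
    - [[8.5, 0, 0, -5, 0], [8.5, 0, 0, -10, 0], [8.5, 3, 0, -13, 8.5], [8.5, 8, 0, -13, 17], [8.5, 13, 0, -13, 25.5]]

```text
t: 6.05
tool_pos: [0.3567, 0.2726, 0.1651]
tool_rot: [0.679, 3.065, 0.003]
contact_force: [-1.2, 0.0, 0.0]
opening: 0.0849
grip_force: 0.0
```

Request:
servo_tool:
  increments:
    - [[8.5, 0, 0, 0, 8.5], [8.5, 0, 0, 0, 17], [8.5, 0, 0, 0, 25.5], [8.5, 0, 0, 0, 34], [8.5, 0, 0, 0, 42.5]]

```text
t: 6.55
tool_pos: [0.3568, 0.2724, 0.1633]
tool_rot: [1.743, 2.613, -0.0]
contact_force: [0.5, -0.2, -0.2]
opening: 0.085
grip_force: 0.0
```

Run:
```python
from h import *
d=grab('top','top2.png'); im=d['img'].astype(int); R,G,B=im[...,0],im[...,1],im[...,2]; s=R.shape
for t in (30,50,70): 
    try: print('yellow',quad(d,box(s,215,255,320,330)&(R-B>t),.039))
    except Exception as e: print(e)
go(489,245,150,1)
```

```text
yellow (array([415.5, 306.5]), array([38. , 52.1]), np.float32(90.4))
yellow (array([486.9, 254.4]), array([20.5, 59.2]), np.float32(1.3))
yellow (array([486.9, 253.3]), array([18.2, 54.8]), np.float32(1.3))
t 6.6 pos [356.9 272.4 163.3] head 22.4 shift [-7.56 11.18  1.33] turn 21.4 F [-0.6 -0.4  0.8] q6 0.1 open 84.9
```

View pics/top2.png

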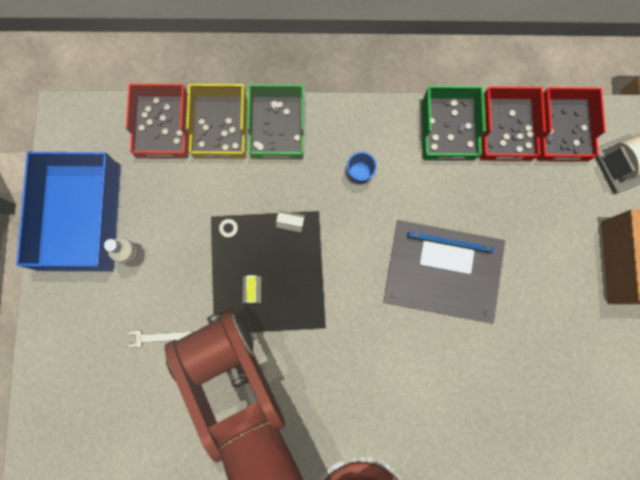

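The top view shows the nut with yellow up at (251,289), clear of the arm. It measures (488,253) mm, yaw 1.2°, and 20.5 x 59 mm, which matches the flat. Next I'll grip it by its ends.

Request:
servo_tool:
  increments:
    - [[8.5, -2.5, 3.7, 0, 8.5], [8.5, -5, 7.4, 0.4, 17], [8.5, -8.4, 11.1, 1.3, 21.2], [8.5, -8.4, 11.1, 1.3, 21.2], [8.5, -8.4, 11.1, 1.3, 21.2]]

```text
t: 7.1
tool_pos: [0.4922, 0.2377, 0.1494]
tool_rot: [-2.186, -2.255, 0.003]
contact_force: [-0.3, 0.4, -0.3]
opening: 0.0849
grip_force: 0.0
```

Run:
```python
from h import *
go(488,252,19,1.2)
```

```text
t 7.1 pos [492.2 237.7 149.4] head 1.8 shift [ 1.45 -0.35 13.04] turn 0.6 F [-0.3  0.4 -0.3] q6 0.28 open 84.9
```

Request:
servo_tool:
  increments:
    - [[8.5, 1.4, -0.4, 3, 0.6], [8.5, 1.4, -0.4, 7, 0.6], [8.5, 1.4, -0.4, 10.5, 0.6], [8.5, 1.4, -0.4, 12.5, 0.6], [8.5, 1.4, -0.4, 13, 0.6]]

```text
t: 7.6
tool_pos: [0.4841, 0.2521, 0.0177]
tool_rot: [-2.194, -2.245, 0.008]
contact_force: [-0.8, -0.1, -0.1]
opening: 0.085
grip_force: 0.0
```

Request:
servo_tool:
  increments:
    - [[5.5, 0, 0, 0, 0], [5.5, 0, 0, 0, 0], [5.5, 0, 0, 0, 0], [5.5, 0, 0, 0, 0], [5.5, 0, 0, 0, 0]]
  newtons: 50

```text
t: 8.1
tool_pos: [0.4887, 0.253, 0.0224]
tool_rot: [2.198, 2.243, 0.004]
contact_force: [-1.9, 0.2, 7.4]
opening: 0.0592
grip_force: 55.7
```

Run:
```python
from h import *
go(488,252,19,1.2); print(ctrl.get_obs()['grip_force'])
```

```text
t 8.1 pos [488.7 253.   22.4] head 1.2 shift [-0.1  -0.07  0.34] turn -0.0 F [-1.9  0.2  7.4] q6 0.32 open 59.2
55.721909631974995
```

Gripped at 59 mm opening. Lifting.

Request:
servo_tool:
  increments:
    - [[5.5, 0, 0, -0.7, 0], [5.5, 0, 0, -2, 0], [5.5, 0, 0, -5, 0], [5.5, 0, 0, -8, 0], [5.5, 0, 0, -8, 0]]

```text
t: 8.6
tool_pos: [0.4909, 0.2534, 0.106]
tool_rot: [2.196, 2.24, 0.014]
contact_force: [1.9, 1.4, -2.1]
opening: 0.0597
grip_force: 55.1
```

Run:
```python
from h import *
go(563,-199.6,100,79.6); print(ctrl.get_obs()['grip_force'])
```

```text
t 8.6 pos [490.9 253.4 106. ] head 1.1 shift [-45.44   6.3    0.52] turn -78.5 F [ 1.9  1.4 -2.1] q6 0.32 open 59.7
55.101295220665634
```

Request:
servo_tool:
  increments:
    - [[5.5, -3, 0.4, 0, -6], [5.5, -7, 1, 0, -12], [5.5, -11, 1.5, 0, -18], [5.5, -15, 2, 0, -25], [5.5, -19, 2.6, 0, -32]]

```text
t: 9.1
tool_pos: [0.5163, 0.0613, 0.0991]
tool_rot: [-1.488, -2.766, 0.001]
contact_force: [0.1, 0.6, -2.6]
opening: 0.0595
grip_force: 55.1
```

Run:
```python
from h import *
go(563,-199.6,100,79.6)
```

```text
t 9.1 pos [516.3  61.3  99.1] head 33.4 shift [-24.34 -10.48  -0.09] turn -46.2 F [ 0.1  0.6 -2.6] q6 -0.61 open 59.5
```

Request:
servo_tool:
  increments:
    - [[5.5, -4, -1.7, 0, -8], [5.5, -8, -3.4, 0, -16], [5.5, -12, -5.2, 0, -24], [5.5, -16, -6.9, 0, -32], [5.5, -20, -8.6, 0, -40]]

```text
t: 9.6
tool_pos: [0.5538, -0.1532, 0.0991]
tool_rot: [-0.452, -3.107, -0.001]
contact_force: [0.4, -0.3, -2.6]
opening: 0.0595
grip_force: 55.1
```

Run:
```python
from h import *
go(563,-199.6,100,79.6)
```

```text
t 9.6 pos [ 553.8 -153.2   99.1] head 73.5 shift [-2.2  -4.18 -0.1 ] turn -6.1 F [ 0.4 -0.3 -2.6] q6 -1.68 open 59.5
```

Request:
servo_tool:
  increments:
    - [[5.5, -1.1, -2, 0, -3], [5.5, -2.2, -4.2, 0, -6.1], [5.5, -2.2, -4.2, 1.5, -6.1], [5.5, -2.2, -4.2, 3, -6.1], [5.5, -2.2, -4.2, 4, -6.1]]

```text
t: 10.1
tool_pos: [0.5615, -0.1966, 0.0569]
tool_rot: [-0.294, -3.123, -0.003]
contact_force: [-0.2, -0.5, -3.3]
opening: 0.0594
grip_force: 55.0
```

Request:
servo_tool:
  increments:
    - [[5.5, 0, 0, 0, 0], [5.5, 0, 0, 0, 0]]

```text
t: 10.3
tool_pos: [0.563, -0.1971, 0.0595]
tool_rot: [-0.293, -3.126, -0.001]
contact_force: [-0.3, 0.1, -2.6]
opening: 0.0592
grip_force: 55.0
```

Run:
```python
from h import *
go(563,-199.6,30,79.6)
for n in('top','scene'):
    d=grab(n,n+'3.png'); im=d['img'].astype(int); R,B=im[...,0],im[...,2]; s=R.shape
    u,v=pix(d,(.563,-.2,.08)); u,v=int(u),int(v)
    m=box(s,u-40,v-40,u+40,v+40)&(R-B>50); print(n,u,v,m.sum())
    if m.sum()>30: print(quad(d,m,ctrl.get_obs()['tool_pos'][2]+.0165))
```

```text
t 10.3 pos [ 563.  -197.1   59.5] head 79.3 shift [-0.05 -0.25  2.95] turn -0.3 F [-0.3  0.1 -2.6] q6 -1.85 open 59.2
top 453 254 2879
(array([ 567.8, -221.5]), array([130.7, 183.9]), np.float32(177.3))
scene 250 170 22
```

Request:
servo_tool:
  increments:
    - [[5.5, 0, -0.2, 0.8, -0.3], [5.5, 0, -0.2, 1.6, -0.3], [5.5, 0, -0.2, 2.3, -0.3], [5.5, 0, -0.2, 2.7, -0.3], [5.5, 0, -0.2, 2.8, -0.3]]

```text
t: 10.9
tool_pos: [0.5625, -0.1999, 0.0312]
tool_rot: [-0.286, -3.127, -0.001]
contact_force: [0.5, 0.4, -3.5]
opening: 0.0591
grip_force: 55.1
```

Request:
servo_tool:
  increments:
    - [[5.5, 0, 0, 0.05, 0], [5.5, 0, 0, 0.1, 0], [5.5, 0, 0, 0.15, 0]]

```text
t: 11.2
tool_pos: [0.5634, -0.2003, 0.0312]
tool_rot: [0.286, 3.128, -0.0]
contact_force: [0.1, -0.2, -2.9]
opening: 0.0592
grip_force: 55.1
```

Request:
servo_tool:
  increments:
    - [[5.5, 0, 0, 0.05, 0], [5.5, 0, 0, 0.1, 0], [5.5, 0, 0, 0.15, 0]]

```text
t: 11.5
tool_pos: [0.5632, -0.2002, 0.0294]
tool_rot: [0.286, 3.128, -0.0]
contact_force: [0.2, -0.5, -2.8]
opening: 0.0594
grip_force: 55.1
```

Request:
servo_tool:
  increments:
    - [[5.5, 0, 0, 0.05, 0], [5.5, 0, 0, 0.1, 0], [5.5, 0, 0, 0.15, 0]]

```text
t: 11.8
tool_pos: [0.5631, -0.2001, 0.0278]
tool_rot: [-0.286, -3.129, -0.0]
contact_force: [0.8, 0.6, -3.3]
opening: 0.0592
grip_force: 55.1
```

Request:
servo_tool:
  increments:
    - [[5.5, 0, 0, 0.05, 0], [5.5, 0, 0, 0.1, 0], [5.5, 0, 0, 0.15, 0]]

```text
t: 12.1
tool_pos: [0.5632, -0.2002, 0.0274]
tool_rot: [-0.286, -3.128, -0.0]
contact_force: [-5.5, 1.5, 8.6]
opening: 0.0596
grip_force: 56.3
```

Run:
```python
from h import *
go(574.7,-201.8,26,79.6)
```

```text
t 12.1 pos [ 563.2 -200.2   27.4] head 79.6 shift [-1.16  0.05  0.14] turn -0.0 F [-5.5  1.5  8.6] q6 -1.85 open 59.6
```

Touched down gently. I'll ease the pressure and slide toward the fence.

Request:
servo_tool:
  increments:
    - [[5.5, 0, 0, -0.05, 0], [5.5, -0.3, 0, -0.05, 0], [5.5, -0.6, 0, -0.05, 0], [5.5, -0.8, 0, -0.05, 0], [5.5, -0.9, 0, -0.05, 0]]

```text
t: 12.6
tool_pos: [0.572, -0.202, 0.0274]
tool_rot: [-0.286, -3.128, 0.0]
contact_force: [-5.8, 0.9, 6.5]
opening: 0.0592
grip_force: 56.0
```

Request:
servo_tool:
  increments:
    - [[5.5, -0.05, 0, 0, 0], [5.5, -0.1, 0, 0, 0], [5.5, -0.15, 0, 0, 0], [5.5, -0.2, 0, 0, 0]]

```text
t: 13.0
tool_pos: [0.5738, -0.2023, 0.0274]
tool_rot: [-0.286, -3.128, 0.0]
contact_force: [-5.8, 0.3, 6.5]
opening: 0.0595
grip_force: 56.0
```

Request:
servo_tool:
  increments:
    - [[5.5, -0.05, 0, 0, 0], [5.5, -0.1, 0, 0, 0], [5.5, -0.15, 0, 0, 0], [5.5, -0.15, 0, 0, 0]]

```text
t: 13.4
tool_pos: [0.5746, -0.2025, 0.0274]
tool_rot: [-0.285, -3.126, -0.0]
contact_force: [-7.7, 1.2, 8.9]
opening: 0.0595
grip_force: 56.4
```

Run:
```python
from h import *
go(574.7,-201.8,26,79.6)
```

```text
t 13.4 pos [ 574.6 -202.5   27.4] head 79.6 shift [0.   0.07 0.14] turn -0.0 F [-7.7  1.2  8.9] q6 -1.85 open 59.5
```

Request:
servo_tool:
  increments:
    - [[5.5, -0.05, 0, 0, 0], [5.5, -0.1, 0, 0, 0], [5.5, -0.1, 0, 0, 0]]

```text
t: 13.7
tool_pos: [0.5747, -0.2025, 0.0275]
tool_rot: [-0.285, -3.123, -0.001]
contact_force: [-12.8, 2.0, 11.7]
opening: 0.0596
grip_force: 56.7
```

Run:
```python
from h import *
go(574.7,-201.8,26,79.6); print(ctrl.get_obs()['wrist_torque'])
```

```text
t 13.7 pos [ 574.7 -202.5   27.5] head 79.6 shift [0.02 0.07 0.15] turn -0.0 F [-12.8   2.   11.7] q6 -1.85 open 59.6
[0.53997988 1.76416489 0.17000878]
```

Against the fence at the expected place. I'll ease off a little and release.

Request:
servo_tool:
  increments:
    - [[5.5, 0.05, 0, 0, 0], [5.5, 0.05, 0, 0, 0]]
  newtons: 20

```text
t: 13.9
tool_pos: [0.5747, -0.2025, 0.0274]
tool_rot: [-0.285, -3.125, -0.0]
contact_force: [-10.7, 1.6, 9.9]
opening: 0.0593
grip_force: 56.5
```

Request:
servo_tool:
  increments:
    - [[6.2, 0, 0, 0, 0], [6.4, 0, 0, 0, 0], [7.0, 0, 0, 0, 0], [8.0, 0, 0, 0, 0], [8.5, 0, 0, 0, 0]]

```text
t: 14.4
tool_pos: [0.5761, -0.2025, 0.0268]
tool_rot: [0.286, 3.128, -0.0]
contact_force: [1.0, -0.1, 0.1]
opening: 0.0851
grip_force: 0.0
```

Run:
```python
from h import *
go(574.7,-201.8,26,79.6)
```

```text
t 14.4 pos [ 576.1 -202.5   26.8] head 79.5 shift [0.15 0.05 0.08] turn -0.1 F [ 1.  -0.1  0.1] q6 -1.85 open 85.1
```

Released. Rise straight up, retreat toward the base side, and look.

Request:
servo_tool:
  increments:
    - [[8.5, 0, 0, -2, 0], [8.5, 0, 0, -6, 0], [8.5, 0, 0, -11, 0], [8.5, 4, 0, -14, 0], [8.5, 9, 0, -15, 0]]

```text
t: 14.9
tool_pos: [0.4907, -0.1878, 0.1823]
tool_rot: [0.284, 3.12, -0.006]
contact_force: [-0.9, -1.1, 1.0]
opening: 0.0851
grip_force: 0.0
```

Request:
servo_tool:
  increments:
    - [[8.5, 5, 3, 0, 0], [8.5, 9, 6, 0, 0], [8.5, 12, 9, 0, 0], [8.5, 12, 12, 0, 0], [8.5, 12, 12, 0, 0]]

```text
t: 15.4
tool_pos: [0.3916, -0.0441, 0.1767]
tool_rot: [0.28, 3.127, 0.001]
contact_force: [-0.5, 0.1, -0.5]
opening: 0.0848
grip_force: 0.0
```

Run:
```python
from h import *
d=grab('top'); im=d['img'].astype(int); R,G,B=im[...,0],im[...,1],im[...,2]; s=R.shape
for t in(40,60): print('yellow',quad(d,box(s,410,230,490,285)&(R-B>t),.044))
print('fence',quad(d,box(s,380,215,510,325)&(B-R>20),.030))
e=grab('scene')['img'][150:240,200:320]
a=cv2.resize(d['img'][205:325,375:515],(560,480)); b=cv2.resize(e,(560,420))
cv2.imwrite('pics/fin.png',cv2.resize(np.vstack([a,b]),(373,600))[:,:,::-1] if 0 else np.hstack([cv2.resize(a,(400,343)),cv2.resize(b,(400,343))])[:,:,::-1])
go(574.7,-201.8,26,79.6)
```

```text
yellow (array([ 576.6, -198.8]), array([23.4, 60.4]), np.float32(78.9))
yellow (array([ 577., -199.]), array([20.6, 57. ]), np.float32(78.9))
fence (array([ 601.5, -207.8]), array([ 16.9, 202.8]), np.float32(79.4))
t 15.5 pos [392.3 -46.4 177. ] head 79.6 shift [-20.72 -12.    15.13] turn 0.0 F [0.1 0.6 0. ] q6 -1.7 open 85.0
```

View pics/fin.png

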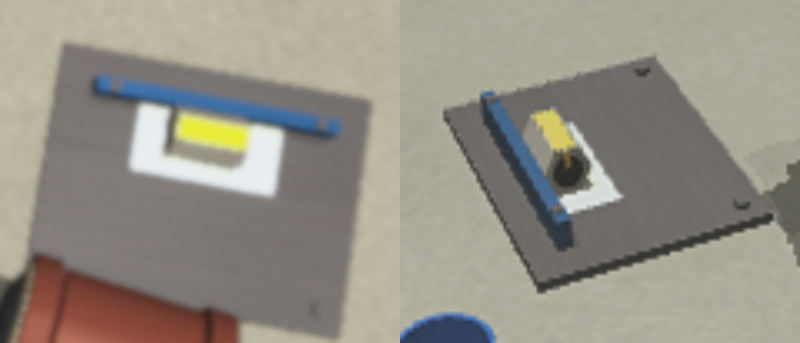

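The final crops show yellow up at (212,132), snug against the fence, inside the white zone, but a few mm toward its left (+y) end. I'll cross-check in the scene view before nudging it.

Run:
```python
from h import *
j=np.array([.1814,.9834])
d=grab('scene'); im=d['img'].astype(int); R,G,B=im[...,0],im[...,1],im[...,2]; s=R.shape
M=box(s,205,160,315,225)
y=quad(d,M&(R-B>45)&(R>140),.044)
# fence top edge: ends of brighter blue top, whole fence mask on z=.030
f=M&(B-R>25); v,u=np.nonzero(f)
P=np.array([onz(d,a,b,.030)[:2]*1000 for a,b in zip(u,v)])@j
Y=np.nonzero(M&(R-B>45)&(R>140)); Q=np.array([onz(d,a,b,.044)[:2]*1000 for b,a in zip(*Y)])@j
print(y,'fence along',P.min(),P.max(),'yellow along',Q.min(),Q.max())
d=grab('top'); im=d['img'].astype(int); R,G,B=im[...,0],im[...,1],im[...,2]
def rng(m,z):
    v,u=np.nonzero(m); q=np.array([onz(d,a,b,z)[:2]*1000 for a,b in zip(u,v)])@j; return q.min().round(1),q.max().round(1)
print('top fence',rng(box(s,380,215,510,260)&(B-R>20),.03),'yellow',rng(box(s,410,230,490,285)&(R-B>60),.044),'zone',rng(box(s,415,238,480,280)&(R>170)&(R-B<40),.008))
```

```text
(array([ 579.4, -201.1]), array([19.2, 59.6]), np.float32(79.7)) fence along -195.4315697462738 3.619617793546689 yellow along -122.44765292519226 -62.86369993967862
top fence (np.float64(-196.6), np.float64(6.2)) yellow (np.float64(-119.5), np.float64(-62.6)) zone (np.float64(-156.8), np.float64(-34.7))
```

Both views put the nut 3–4.5 mm toward +y of the zone's middle. I'll straddle the ends and nudge it 4 mm toward -y along the fence.

Request:
servo_tool:
  increments:
    - [[8.5, -5, -3, 0, 0], [8.5, -9, -6, 0, 0], [8.5, -13, -9, 0, 0], [8.5, -17, -12, 0, 0], [8.5, -20.7, -12, 0, 0]]

```text
t: 16.1
tool_pos: [0.5747, -0.2072, 0.1757]
tool_rot: [-0.295, -3.126, 0.001]
contact_force: [0.4, 0.7, 1.0]
opening: 0.0851
grip_force: 0.0
```

Request:
servo_tool:
  increments:
    - [[8.5, 0, 0, 0, 0], [8.5, 0, 0, 0, 0]]

```text
t: 16.3
tool_pos: [0.5741, -0.2037, 0.1749]
tool_rot: [-0.289, -3.125, -0.002]
contact_force: [-0.6, 0.3, -0.9]
opening: 0.0849
grip_force: 0.0
```

Run:
```python
from h import *
go(574.7,-202.5,28,79.6)
```

```text
t 16.3 pos [ 574.1 -203.7  174.9] head 79.4 shift [-0.08  0.12 14.69] turn -0.2 F [-0.6  0.3 -0.9] q6 -1.85 open 84.9
```

Request:
servo_tool:
  increments:
    - [[8.5, 0, 0.1, 5, -0.2], [8.5, 0, 0.1, 9, -0.2], [8.5, 0, 0.1, 12, -0.2], [8.5, 0, 0.1, 14, -0.2], [8.5, 0, 0.1, 14.6, -0.2]]

```text
t: 16.8
tool_pos: [0.5713, -0.2002, 0.0279]
tool_rot: [-0.281, -3.124, -0.003]
contact_force: [-0.8, 0.2, -1.0]
opening: 0.085
grip_force: 0.0
```

Request:
servo_tool:
  increments:
    - [[8.5, 0, -0.4, 0, 0], [8.5, 0, -0.7, 0, 0], [8.5, 0, -0.9, 0, 0], [8.5, 0, -1.1, 0, 0], [8.5, 0, -1.1, 0, 0]]

```text
t: 17.3
tool_pos: [0.5726, -0.2126, 0.0317]
tool_rot: [0.281, 3.127, -0.001]
contact_force: [0.0, 0.0, 0.4]
opening: 0.085
grip_force: 0.0
```

Run:
```python
from h import *
go(574.7,-202.5,28,79.6)
```

```text
t 17.3 pos [ 572.6 -212.6   31.7] head 79.7 shift [-0.02  1.03  0.37] turn 0.1 F [0.  0.  0.4] q6 -1.87 open 85.0
```

Request:
servo_tool:
  increments:
    - [[8.5, 0, 0, 0.3, 0], [8.5, 0, -0.2, 0.3, 0], [8.5, 0, -0.3, 0.3, 0], [8.5, 0, -0.4, 0.3, 0], [8.5, 0, -0.5, 0.3, 0]]

```text
t: 17.8
tool_pos: [0.5709, -0.2163, 0.0273]
tool_rot: [-0.28, -3.128, -0.002]
contact_force: [-0.6, 1.9, 0.3]
opening: 0.085
grip_force: 1.3
```

Request:
servo_tool:
  increments:
    - [[8.5, 0, -0.05, 0, 0], [8.5, 0, -0.1, 0, 0], [8.5, 0, -0.1, 0, 0]]

```text
t: 18.1
tool_pos: [0.5708, -0.2177, 0.0274]
tool_rot: [-0.28, -3.128, -0.001]
contact_force: [-2.0, 1.5, -0.9]
opening: 0.0853
grip_force: 1.3
```

Run:
```python
from h import *
go(574.7,-202.5,28,79.6)
```

```text
t 18.1 pos [ 570.8 -217.7   27.4] head 79.8 shift [-0.12  1.56 -0.06] turn 0.2 F [-2.   1.5 -0.9] q6 -1.88 open 85.3
```

Request:
servo_tool:
  increments:
    - [[8.5, 0, -0.05, 0, 0], [8.5, 0, -0.1, 0, 0], [8.5, 0, -0.1, 0, 0], [8.5, 0, 0.5, 0, 0], [8.5, 0, 1.1, 0, 0]]

```text
t: 18.6
tool_pos: [0.5739, -0.2076, 0.0284]
tool_rot: [0.281, 3.127, -0.002]
contact_force: [-0.1, -0.3, 0.3]
opening: 0.0848
grip_force: 0.0
```

Request:
servo_tool:
  increments:
    - [[8.5, 0, 0.2, -2, 0], [8.5, 0, 0.2, -6, 0], [8.5, 0, 0.2, -11, 0], [8.5, 4, 0, -14, 0], [8.5, 9, 0, -15, 0]]

```text
t: 19.1
tool_pos: [0.4883, -0.1929, 0.1838]
tool_rot: [0.278, 3.119, -0.008]
contact_force: [-0.1, -0.4, 0.9]
opening: 0.0851
grip_force: 0.0
```

Request:
servo_tool:
  increments:
    - [[8.5, 5, 3, 0, 0], [8.5, 9, 6, 0, 0], [8.5, 12, 9, 0, 0], [8.5, 12, 12, 0, 0], [8.5, 12, 12, 0, 0]]

```text
t: 19.6
tool_pos: [0.3886, -0.0494, 0.1781]
tool_rot: [0.274, 3.126, -0.001]
contact_force: [1.5, -0.5, 0.8]
opening: 0.0845
grip_force: 0.0
```

Run:
```python
from h import *
j=np.array([.1814,.9834])
d=grab('top'); im=d['img'].astype(int); R,G,B=im[...,0],im[...,1],im[...,2];s=R.shape
def rng(m,z):
    v,u=np.nonzero(m); q=np.array([onz(d,a,b,z)[:2]*1000 for a,b in zip(u,v)])@j; return q.min().round(1),q.max().round(1)
Y=box(s,410,230,490,285)&(R-B>60)
print('top fence',rng(box(s,380,215,510,260)&(B-R>20),.03),'yellow',rng(Y,.044),'zone',rng(box(s,415,238,480,280)&(R>170)&(R-B<40),.008))
print(quad(d,Y,.044),quad(d,box(s,380,215,510,325)&(B-R>20),.030))
M=box(s,205,160,315,225); d=grab('scene'); im=d['img'].astype(int); R,B=im[...,0],im[...,2]; m=M&(R-B>45)&(R>140)
print('scene',quad(d,m,.044),rng(m,.044)); go(574.7,-202.5,28,79.6)
```

```text
top fence (np.float64(-196.6), np.float64(6.2)) yellow (np.float64(-124.0), np.float64(-65.9)) zone (np.float64(-156.8), np.float64(-34.7))
(array([ 576.3, -202.9]), array([20.6, 58.1]), np.float32(78.9)) (array([ 601.4, -207.8]), array([ 17.1, 202.8]), np.float32(79.6))
scene (array([ 578.5, -206.1]), array([19.2, 57.5]), np.float32(79.7)) (np.float64(-126.5), np.float64(-69.0))
t 19.7 pos [389.3 -51.6 178.3] head 79.8 shift [-20.88 -11.57  15.09] turn 0.2 F [-0.3 -0.2  0.4] q6 -1.72 open 84.7
```

The nut is centred to within about 1.5 mm in both views. Its distance to the fence has not changed, its yaw is within 0.7° of the fence, and the yellow flat is up.

```bash
python3 -c "
from h import *
print(ctrl.finish_job())"
```

```text
the job is handed in; nothing more can be done
None
```

The nut lies yellow flat up on the jig plate, against the blue fence and within about 1.5 mm of the white zone's middle, released; I saw no contact with the other items, and the job was handed in at about 20 s.

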